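Weigh two specimens against each other and seat the heavier in the heating block

TASK

Find out which of the two look-alike red metal specimens is the heavier: stand one on each pan of the balance, setting them down gently so that the beam does not bang, and take the gripper off until the beam has come to rest. Then take the specimen off the pan that dropped and press it fully home, upright, in the loose brass sleeve of the aluminium block on the hotplate, feeling for the mouth of the sleeve instead of forcing it. Leave the other specimen standing on its pan, let go, and disturb nothing else.

Things in the scene. Friction and masses are not known exactly. Their poses are not given: they have to be found in the camera images.
- slug_a: one of two specimens that look alike: red-lacquered solid metal cylinder, body 30 mm across and 45 mm tall (1 mm chamfer round the foot), with a coaxial grip stub on top, 16 mm across and 20 mm tall, so 65 mm in all. Mass 80 to 250 g; either of the two may be the heavier. Origin: centre of the underside, z up the axis. Starts standing on the bench.
- slug_b: one of two specimens that look alike: red-lacquered solid metal cylinder, body 30 mm across and 45 mm tall (1 mm chamfer round the foot), with a coaxial grip stub on top, 16 mm across and 20 mm tall, so 65 mm in all. Mass 80 to 250 g; either of the two may be the heavier. Origin: centre of the underside, z up the axis. Starts standing on the bench.
- balance: trip balance, fixed to the bench: blue base 235 mm (y) by 105 mm (x); origin: centre of its underside; its y axis runs along the beam. The beam's pivot is 78 mm above the bench; the pans sit 95 mm to either side of it, their faces 106 mm above the bench when the beam is level. From level, each pan travels 10 mm up and 10 mm down.
- beam (a joint): tilt of the beam, rad: 0 level, positive with the left (+y) pan down, negative with the right pan down; firm stops at +-0.11. Empty it hangs about level; the pans yield under the hand until a stop is met. A difference over about 1 g takes it to a stop, in several seconds if under 3 g. A lone specimen let fall with its pan, from level or raised, bangs the beam (over 2.5 rad/s): too rough.
- pan_left_top (a point): centre of the flat upper face of the left pan (on the balance's +y side): steel pan with a black rubber mat, 84 mm across inside, rim 4 mm high. It stays level as it rises and sinks with the beam. Over 20 N between specimen and pan (dropping it, pressing on against the stop) is too rough.
- pan_right_top (a point): centre of the flat upper face of the right pan (on the balance's -y side): steel pan with a black rubber mat, 84 mm across inside, rim 4 mm high. It stays level as it rises and sinks with the beam. Over 20 N between specimen and pan (dropping it, pressing on against the stop) is too rough.
- hotplate: cold stirring hotplate, 200 mm (x, knobs on the -x front) by 170 mm (y), white top plate 92 mm above the bench; fixed; origin: centre of its underside
- block: round aluminium heating block, 110 mm across, 52 mm high, fixed on the hotplate's plate; origin: centre of its underside, 92 mm above the bench. In its middle a bore 51 mm wide, its flat floor 10 mm above the origin; a loose brass sleeve stands in the bore. A specimen is home with its underside on this floor, its shoulder flush with the sleeve's rim. Pushing on it with over 20 N is too much.
- well (a point): the block's axis at the height of the sleeve's flat rim (55 mm above the block's origin, 3 mm proud of the block). The brass sleeve, 40 mm outside, 31.5 mm inside, 45 mm tall, is loose and its own place is not measured: its axis is 3.5 to 5 mm from this point, in any direction. It shifts only under 4 N sideways or more. It takes a specimen's foot within about 1.5 mm of the sleeve's axis.
- well_floor (a point): the block's axis on the flat floor of the bore, 45 mm below the rim of the sleeve. A specimen slides freely down about the first 15 mm of the sleeve; below that two leaf springs in the sleeve rub on it with 5 to 12 N in all, enough to hold it up, so that it must be pushed on down until the floor is felt.
- beaker: small glass beaker, 52 mm across, 75 mm high, a bystander; origin: centre of its underside
- dish: white porcelain dish, 90 mm across, 35 mm high, a bystander; origin: centre of its underside
- reagent: capped amber glass bottle, 56 mm across, 105 mm high, a bystander; origin: centre of its underside
Mind the look-alikes: they are no part of the job. Leave any black or orange look-alike of the slug_a alone.

How it is judged (in metres and radians):
On the way, in this order (a step that is already met when the one before it is completed fails the run):
1. the two specimens stand on opposite pans, the gripper touches nothing, and the beam has come to rest with one side down (((horizontal distance between slug_a and pan_left_top below 0.03 m and z of slug_a in the frame of pan_left_top between -0.004 and 0.006 m and angle between each of slug_a, slug_b's own z axis and vertical below 0.12 rad and horizontal distance between slug_b and pan_right_top below 0.03 m and z of slug_b in the frame of pan_right_top between -0.004 and 0.006 m) or (horizontal distance between slug_b and pan_left_top below 0.03 m and z of slug_b in the frame of pan_left_top between -0.004 and 0.006 m and angle between each of slug_b, slug_a's own z axis and vertical below 0.12 rad and horizontal distance between slug_a and pan_right_top below 0.03 m and z of slug_a in the frame of pan_right_top between -0.004 and 0.006 m)) and (value of joint beam above 0.05 rad or value of joint beam below -0.05 rad) and velocity of joint beam between -0.03 and 0.03 rad/s and contact force between the fingers and anything else below 0.05 N), for 0.4 s.
2. the gripper takes hold of the specimen on the pan that dropped, while the other stands on the raised pan (((value of joint beam above 0.05 rad and contact force between the fingers and slug_a above 1 N and contact force between the fingers and slug_b below 0.05 N and horizontal distance between slug_a and pan_left_top below 0.035 m and z of slug_a in the frame of pan_left_top between -0.004 and 0.006 m and angle between each of slug_a, slug_b's own z axis and vertical below 0.12 rad and horizontal distance between slug_b and pan_right_top below 0.035 m and z of slug_b in the frame of pan_right_top between -0.004 and 0.006 m) or (value of joint beam above 0.05 rad and contact force between the fingers and slug_b above 1 N and contact force between the fingers and slug_a below 0.05 N and horizontal distance between slug_b and pan_left_top below 0.035 m and z of slug_b in the frame of pan_left_top between -0.004 and 0.006 m and angle between each of slug_b, slug_a's own z axis and vertical below 0.12 rad and horizontal distance between slug_a and pan_right_top below 0.035 m and z of slug_a in the frame of pan_right_top between -0.004 and 0.006 m) or (value of joint beam below -0.05 rad and contact force between the fingers and slug_a above 1 N and contact force between the fingers and slug_b below 0.05 N and horizontal distance between slug_a and pan_right_top below 0.035 m and z of slug_a in the frame of pan_right_top between -0.004 and 0.006 m and angle between each of slug_a, slug_b's own z axis and vertical below 0.12 rad and horizontal distance between slug_b and pan_left_top below 0.035 m and z of slug_b in the frame of pan_left_top between -0.004 and 0.006 m) or (value of joint beam below -0.05 rad and contact force between the fingers and slug_b above 1 N and contact force between the fingers and slug_a below 0.05 N and horizontal distance between slug_b and pan_right_top below 0.035 m and z of slug_b in the frame of pan_right_top between -0.004 and 0.006 m and angle between each of slug_b, slug_a's own z axis and vertical below 0.12 rad and horizontal distance between slug_a and pan_left_top below 0.035 m and z of slug_a in the frame of pan_left_top between -0.004 and 0.006 m))), for 0.05 s.
At the end, for the whole second after the job is handed in: the specimen from the pan that dropped is upright in the sleeve, pressed down to within 2 mm of the floor of the well; the other stands upright and at rest on its pan, within 35 mm of the pan's centre (((z of slug_a in the frame of block between 0.007 and 0.012 m and horizontal distance between slug_a and block below 0.009 m and angle between slug_a's own z axis and vertical below 0.06 rad and linear speed of each of slug_a, slug_b below 0.01 m/s and ((horizontal distance between slug_b and pan_left_top below 0.035 m and z of slug_b in the frame of pan_left_top between -0.004 and 0.006 m and angle between slug_b's own z axis and vertical below 0.12 rad) or (horizontal distance between slug_b and pan_right_top below 0.035 m and z of slug_b in the frame of pan_right_top between -0.004 and 0.006 m and angle between slug_b's own z axis and vertical below 0.12 rad))) or (z of slug_b in the frame of block between 0.007 and 0.012 m and horizontal distance between slug_b and block below 0.009 m and angle between slug_b's own z axis and vertical below 0.06 rad and linear speed of each of slug_b, slug_a below 0.01 m/s and ((horizontal distance between slug_a and pan_left_top below 0.035 m and z of slug_a in the frame of pan_left_top between -0.004 and 0.006 m and angle between slug_a's own z axis and vertical below 0.12 rad) or (horizontal distance between slug_a and pan_right_top below 0.035 m and z of slug_a in the frame of pan_right_top between -0.004 and 0.006 m and angle between slug_a's own z axis and vertical below 0.12 rad))))); the robot touches nothing.
It fails at once if a specimen is dropped or pressed on the balance with more than 20 N between specimen and pan (contact force between any of slug_a, slug_b and balance above 20 N).
It fails at once if the beam is let bang: it swings faster than 2.5 rad/s (a pan faster than about 0.24 m/s) (velocity of joint beam above 2.5 rad/s or velocity of joint beam below -2.5 rad/s).
It fails at once if the gripper pushes on the balance itself with more than 5 N (contact force between any of the fingers, the arm and balance above 5 N).
It fails at once if a specimen is forced or dropped against the block or its sleeve: contact forces of more than 40 N in all (the squeeze of the springs alone comes to about 15 N) (contact force between any of slug_a, slug_b and block above 40 N).
It fails at once if the beaker, the dish or the amber bottle is moved by more than 15 mm or tipped over (distance of any of beaker, dish, reagent from where it was at the start of the episode above 0.015 m or angle between any of beaker, dish, reagent's own z axis and vertical above 0.3 rad).
It also fails if it takes over 72 s, if anything falls off the work surface, if the arm or the gripper's body presses on something with over 40 N, if the wrist force passes 120 N, or if a joint passes its speed limit or range.

ROBOT

A 6-joint arm with a two-finger parallel gripper is mounted at the origin on the work surface. World frame = base frame: x ahead of the robot, y to its left, z up, the work surface at z = 0. Lengths are in mm, angles in rad, forces in N, time in s.
With the tool pointing down it reaches from about 300 to 950 mm from the base axis. Payload 3.1 kg.
Tool frame: the origin (TCP) lies at the very end of the fingers, on their centre line; the grasp point (between the pads) lies 19 mm behind it; z points along the fingers, y is the line along which they close (so a half turn about z gives the same grasp; the last joint's range is limited). The gripper opens to 85 mm and grips with 20 to 120 N. Pads are 22 mm wide; open, the fingers measure 114 mm over their backs; the gripper's body (76 mm by 85 mm) begins 54 mm behind the grasp point. The pads swing forward as they close: fully open they stand 13 mm farther back than shut.
Start: joints at [-1.399, 0.308, 1.634, -0, 1.2, -0.07], TCP at [149.629, -606.83, 231.272] pointing down, gripper open.
Joint ranges: [-3.06, 3.06], [-0.79, 1.96], [0.05, 2.63], [-1.19, 4.34], [0.05, 2.64], [-2.94, 2.94]. Speed limits (rad/s): [2.79, 2.79, 3.14, 3.14, 3.14, 3.14].

INTERFACE

Orientations are given as a unit quaternion [w, x, y, z].
In Python, from cell import robot gives the robot as it stands. The module is installed in compiled form; this text tells all that it offers.
- The arm moves only by the shell command python3 -m crank 'ROWS'. ROWS is JSON, a list of rows, each an object with "delta_rot": the turn, a rotation vector about the tool's x, y, z in rad, a list of three; "linear": the shift along the tool's x, y, z in cm, a list of three; "fingers": the opening, from 0 (shut) to 1 (fully open). In form: [{"delta_rot": [rx, ry, rz], "linear": [x, y, z], "fingers": fingers}, ...]. A call has 1 to 10 rows; each row is the pose to reach, as a shift and turn from the pose commanded when the call began, along the tool's axes at that moment; what a row does not reach only later rows make up. A row lasts 1/12 s, in which the tool goes at most 41.7 mm and 7.16 degrees, less where a joint would pass 70% of its speed; a pose out of reach is approached as far as the arm can. A call with a gripper value outside its range is refused whole. The fingers move at their own pace and stop on an object; the grip force is fixed at half the most. Time passes only in rows, so rows that repeat a pose let the fingers close. It gives the time, the measured TCP pose, the force, the opening and the grip force at its end, in the units of the state.
- robot.observe(): the state, without advancing time (a new reading comes with each control period).
- robot.grab_frame(name): name is "scene" or "top" or "wrist"; returns a dict with "img" (384x512x3 uint8, blue, green, red), "range_z" (384x512 float32, mm along the optical axis (not along the pixel's ray), 0 where there is no reading), "fx", "fy", "cx", "cy" (pixels), "rvec" (rotation vector, rad) and "tvec" (3), from world to camera coordinates, as OpenCV has them; the wrist camera has in their place "hand_eye" (4x4, takes a point from camera to tool coordinates, whose origin is the TCP and whose axes are the flange's). Camera axes: x right, y down, z forward; pixel columns grow to the right and rows downward; lengths in mm; the calibration is good to about 2 mm. A picture is of the moment at which its call begins: read the wrist's pose just before it.
- robot.hand_in(): hands the job in; it is judged then, once.
The state is a dict: "clock": time; "joint_positions": joint angles; "joint_vel": joint speeds; "tau": joint torques, N m; "eef_pos": TCP position; "ee_rot": TCP orientation; "force": force on the tool from outside, world axes, zero at the start; "wrist_torque": the same for the moment, N m; "gripper_width": finger opening in mm; "grip_force": force on a finger pad.
Only numpy, scipy, OpenCV 4.12 (cv2) and the standard library are available. Lean on these libraries where they do the work, as an engineer would, in place of code of your own. Each camera call takes 0.05 s, during which the arm holds its last target. There are 200 camera calls.

## Working session

There is one attempt and no reset: what is moved stays moved. The work goes in short steps, Python scripts to look and compute and a shell command to move; the robot and the scene stay as the last step left them, time stands still between calls to the robot, and variables do not carry over. Pictures are saved under pics/ and viewed, at most 10 in all, crops included, and the job is handed in when it is done.

```bash
mkdir -p pics; cat > h.py <<'E'
import numpy as np,cv2
from scipy.spatial.transform import Rotation as R
from cell import robot
def save(f,n): cv2.imwrite('pics/'+n,f['img']); np.savez('pics/'+n+'.npz',**{k:np.array(v) for k,v in f.items()})
def cloud(f,st=None):
    z=f['range_z'].astype(float);v,u=np.mgrid[0:z.shape[0],0:z.shape[1]]
    P=np.stack([(u-f['cx'])*z/f['fx'],(v-f['cy'])*z/f['fy'],z],-1)
    if 'rvec' in f:
        M=cv2.Rodrigues(np.array(f['rvec'],float).reshape(3,1))[0]
        W=(P-np.array(f['tvec']).ravel())@M
    else:
        H=np.array(f['hand_eye']);q=st['ee_rot'];Rw=R.from_quat([q[1],q[2],q[3],q[0]]).as_matrix()
        W=(P@H[:3,:3].T+H[:3,3])@Rw.T+np.array(st['eef_pos'])
    W[z<=0]=np.nan
    return W
E
python3 - <<'E'
from h import *
s=robot.observe();print({k:np.round(v,3) for k,v in s.items()})
for n in('top','scene'):
    f=robot.grab_frame(n);save(f,n+'0.png');print(n,f['fx'],f['tvec'])
    W=cloud(f);hsv=cv2.cvtColor(f['img'],cv2.COLOR_BGR2HSV)
    np.save('pics/W'+n,W)
    m=(((hsv[...,0]<6)|(hsv[...,0]>174))&(hsv[...,1]>130)&(hsv[...,2]>50)).astype(np.uint8)
    k,l,st,c=cv2.connectedComponentsWithStats(m)
    for i in range(1,k):
        if st[i,4]>40:
            p=W[l==i];print(i,st[i],c[i].round(),np.nanmedian(p,0).round(),np.nanmax(p[:,2]).round())
E
```

```text
{'clock': np.float64(0.0), 'joint_positions': array([-1.399,  0.309,  1.635, -0.   ,  1.2  , -0.07 ]), 'joint_vel': array([-0.   , -0.   , -0.002, -0.001,  0.001, -0.001]), 'tau': array([-1.0000e-03, -4.1525e+01, -2.7666e+01, -0.0000e+00,  1.0000e-02,
       -0.0000e+00]), 'eef_pos': array([ 149.495, -606.032,  230.07 ]), 'ee_rot': array([-0.001,  0.993,  0.121, -0.   ]), 'force': array([ 0.694, -0.237, -0.868]), 'wrist_torque': array([ 0.018,  0.058, -0.003]), 'grip_force': np.float64(0.0), 'gripper_width': np.float64(85.368)}
top 352.80533856879805 [  3.92360053 535.06165368 921.01544964]
2 [266 224  11  11  95] [271. 229.] [438. -41.  46.] 68.0
3 [228 229  11  11  92] [233. 234.] [424.  60.  45.] 67.0
scene 451.9720070625373 [ -61.7167114  -277.26938983 1388.61154644]
1 [272 179  12  23 196] [277. 190.] [432.  57.  44.] 70.0
2 [230 188  12  24 208] [235. 200.] [448. -44.  44.] 70.0
```

```bash
python3 - <<'E'
import cv2
for n in('top','scene'):
    i=cv2.imread(f'pics/{n}0.png');cv2.imwrite(f'pics/{n}0b.png',cv2.resize(i,(800,600),interpolation=cv2.INTER_CUBIC))
E
```

```text
(no output)
```

View pics/top0b.png

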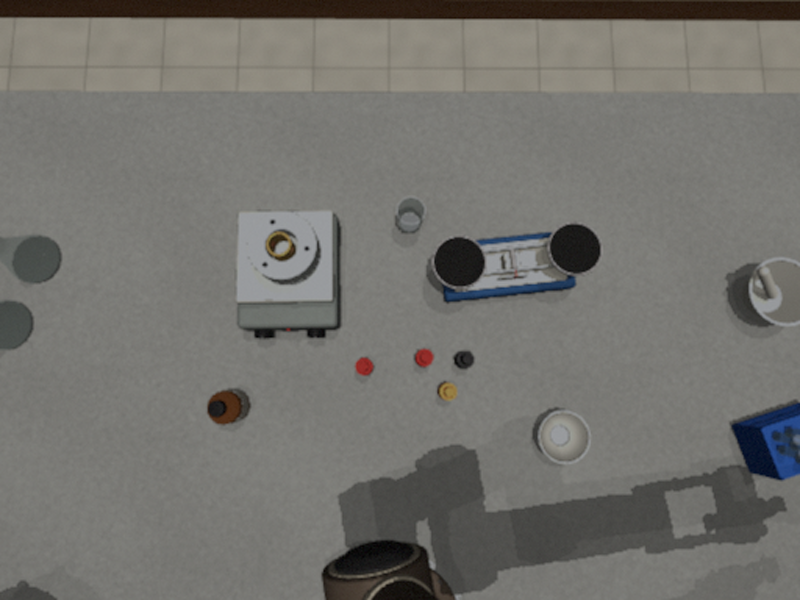

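View pics/scene0b.png

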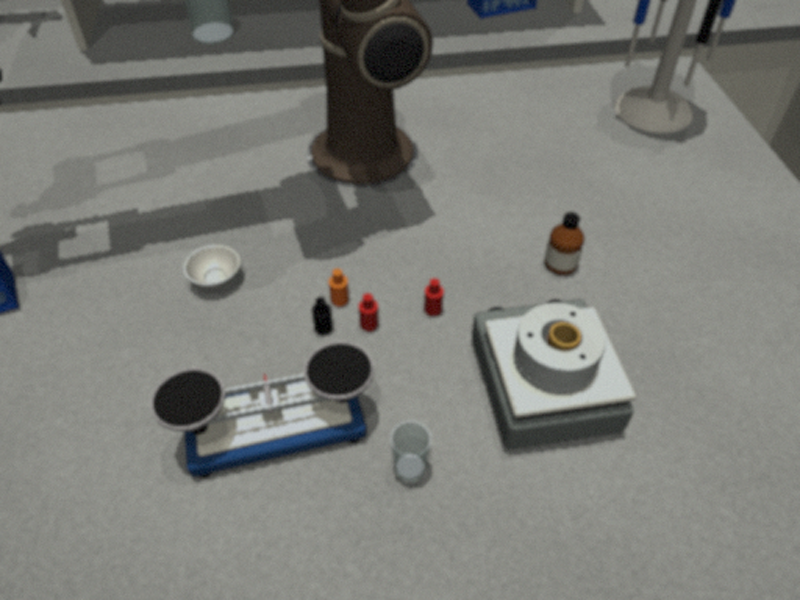

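The top view is up = +x and left = +y. In the 800-px picture the red slugs are at (365,366) and (424,357), the black and orange decoys at (463,359) and (447,391), the left pan at (460,262), the right pan at (574,249) and the sleeve at (281,245). Next I'll measure these.

```bash
python3 - <<'E'
from h import *
W=np.load('pics/Wtop.npy')
def reg(n,u,v,r,zlo,zhi):
    u*=.64;v*=.64;r*=.64
    vv,uu=np.mgrid[0:384,0:512];m=((uu-u)**2+(vv-v)**2<r*r)
    p=W[m];p=p[(p[:,2]>zlo)&(p[:,2]<zhi)]
    if len(p)<4: print(n,'none',W[m][:,2].round());return
    (cx,cy),rad=cv2.minEnclosingCircle(p[:,:2].astype(np.float32))
    print(n,len(p),'mean',p.mean(0).round(1),'mec',round(cx,1),round(cy,1),round(rad,1))
reg('A',365,366,14,55,75);reg('B',424,357,14,55,75)
reg('Ab',365,366,14,35,55);reg('Bb',424,357,14,35,55)
reg('black',463,359,14,55,75);reg('orange',447,391,14,55,75)
reg('panL',460,262,32,98,120);reg('panR',574,249,32,98,120)
reg('block',283,247,40,135,152)
reg('hot',283,260,70,85,98)
reg('beaker',410,215,30,60,90);reg('dish',564,437,40,25,45);reg('bottle',225,406,25,80,120)
# scene
W=np.load('pics/Wscene.npy')
reg('sPanL',340,370,40,98,120);reg('sPanR',188,400,40,98,120);reg('sblock',562,338,50,135,152)
reg('sA',433,297,20,55,75);reg('sB',369,312,20,55,75)
E
```

```text
A 32 mean [425.   59.8  64. ] mec 425.0 59.8 7.7
B 30 mean [440.  -43.5  64.7] mec 439.9 -43.3 7.8
Ab 70 mean [424.8  59.2  44.3] mec 425.2 60.0 14.9
Bb 71 mean [439.6 -42.7  44.9] mec 440.1 -43.2 14.8
black 31 mean [ 437.  -113.1   64.6] mec 436.9 -113.2 7.9
orange 31 mean [382.9 -82.9  64.5] mec 382.5 -83.1 7.7
panL 949 mean [593.2 -98.6 102.4] mec 593.0 -98.8 45.0
panR 951 mean [ 613.9 -287.5  109.9] mec 613.8 -287.1 45.2
block 1351 mean [610.7 184.6 143.7] mec 611.7 184.5 55.2
hot 1891 mean [592.2 186.   91.6] mec 607.7 189.4 108.7
beaker 123 mean [692.4 -21.3  70.9] mec 689.6 -21.0 25.8
dish 287 mean [ 304.3 -286.    32. ] mec 306.2 -280.0 44.5
bottle 150 mean [358.  285.4  97.8] mec 358.8 289.0 17.7
sPanL 1343 mean [591.7 -98.1 104.3] mec 590.9 -98.4 45.9
sPanR 1494 mean [ 612.5 -286.9  112. ] mec 611.9 -286.6 46.4
sblock 1888 mean [614.8 183.6 144.5] mec 608.8 184.3 56.9
sA 49 mean [425.4  59.8  64.3] mec 423.3 60.3 8.9
sB 52 mean [439.6 -43.5  63.6] mec 436.3 -43.6 10.0
```

```bash
python3 -m crank '[{"delta_rot":[0,0,0.243],"linear":[41.7,-47.7,6],"fingers":0.5},{"delta_rot":[0,0,0.243],"linear":[41.7,-47.7,6],"fingers":0.5},{"delta_rot":[0,0,0.243],"linear":[41.7,-47.7,6],"fingers":0.5},{"delta_rot":[0,0,0.243],"linear":[41.7,-47.7,6],"fingers":0.5},{"delta_rot":[0,0,0.243],"linear":[41.7,-47.7,6],"fingers":0.5},{"delta_rot":[0,0,0.243],"linear":[41.7,-47.7,6],"fingers":0.5},{"delta_rot":[0,0,0.243],"linear":[41.7,-47.7,6],"fingers":0.5},{"delta_rot":[0,0,0.243],"linear":[41.7,-47.7,6],"fingers":0.5},{"delta_rot":[0,0,0.243],"linear":[41.7,-47.7,6],"fingers":0.5},{"delta_rot":[0,0,0.243],"linear":[41.7,-47.7,6],"fingers":0.5}]'; python3 -c "
from h import *
s=robot.observe();print(s['joint_positions'].round(3) if hasattr(s['joint_positions'],'round') else s['joint_positions'])"
```

```text
clock: 0.93
eef_pos: [340.1, -236.2, 191.6]
ee_rot: [-0.0, 1.0, -0.001, 0.0]
force: [1.3, 0.5, -0.4]
gripper_width: 42.3
grip_force: 0.0
[-0.712 -0.066  2.14   0.     1.067  0.86 ]
```

```bash
python3 -m crank '[{"delta_rot":[0,0,0],"linear":[10,-19.3,4.2],"fingers":0.5},{"delta_rot":[0,0,0],"linear":[10,-19.3,4.2],"fingers":0.5},{"delta_rot":[0,0,0],"linear":[10,-19.3,4.2],"fingers":0.5},{"delta_rot":[0,0,0],"linear":[10,-19.3,4.2],"fingers":0.5},{"delta_rot":[0,0,0],"linear":[10,-19.3,4.2],"fingers":0.5},{"delta_rot":[0,0,0],"linear":[10,-19.3,4.2],"fingers":0.5},{"delta_rot":[0,0,0],"linear":[10,-19.3,4.2],"fingers":0.5},{"delta_rot":[0,0,0],"linear":[10,-19.3,4.2],"fingers":0.5}]'; python3 - <<'E'
from h import *
s=robot.observe();f=robot.grab_frame('wrist');save(f,'w1.png');print(s['eef_pos'],f['hand_eye'])
W=cloud(f,s);hsv=cv2.cvtColor(f['img'],cv2.COLOR_BGR2HSV)
m=(((hsv[...,0]<6)|(hsv[...,0]>174))&(hsv[...,1]>130)&(hsv[...,2]>50)).astype(np.uint8)
k,l,st,c=cv2.connectedComponentsWithStats(m)
for i in range(1,k):
    if st[i,4]>100:
        p=W[l==i];
        for a,b in((35,52),(57,75)):
            q=p[(p[:,2]>a)&(p[:,2]<b)]
            if len(q)>3: print(st[i],q.mean(0).round(1),np.round(cv2.minEnclosingCircle(q[:,:2].astype(np.float32))[0],1))
E
```

```text
clock: 1.6
eef_pos: [439.7, -44.6, 149.5]
ee_rot: [0.0, 1.0, 0.001, -0.001]
force: [0.2, -0.2, 0.4]
gripper_width: 42.4
grip_force: 0.0
[439.70016232 -44.64843907 149.46970844] [[ 6.24074370e-04 -9.60649191e-01 -2.77763824e-01  7.08457497e+01]
 [ 9.99999799e-01  5.69243479e-04  2.78045413e-04  6.69518596e-01]
 [-1.08988856e-04 -2.77763941e-01  9.60649354e-01 -1.41814156e+02]
 [ 0.00000000e+00  0.00000000e+00  0.00000000e+00  1.00000000e+00]]
[447   1  32  31 153] [ 573.1 -195.4   66.7] [ 572.8 -195.9]
[234 170  31  38 919] [444.4 -43.1  44. ] [439.6 -43.2]
[234 170  31  38 919] [440.3 -43.3  63.9] [439.4 -43.5]
[ 126  183   45   41 1232] [428.3  55.6  43.8] [424.7  59.5]
[ 126  183   45   41 1232] [425.2  59.   63.5] [424.2  59.6]
```

View pics/w1.png

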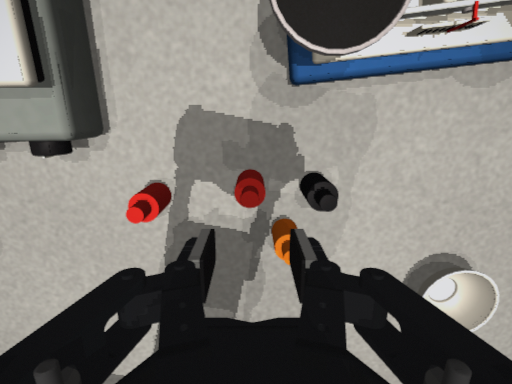

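The wrist view shows slug B at (250,187), centred between the fingers, with A at (148,203), black at (319,190) and orange at (286,240), all clear of the fingers. I'll descend and close on the stub.

```bash
python3 -m crank '[{"delta_rot":[0,0,0],"linear":[0,-0.12,4],"fingers":0.5},{"delta_rot":[0,0,0],"linear":[0,-0.12,8],"fingers":0.5},{"delta_rot":[0,0,0],"linear":[0,-0.12,9.5],"fingers":0.5},{"delta_rot":[0,0,0],"linear":[0,-0.12,10.1],"fingers":0.5},{"delta_rot":[0,0,0],"linear":[0,-0.12,10.1],"fingers":0.5},{"delta_rot":[0,0,0],"linear":[0,-0.12,10.1],"fingers":0},{"delta_rot":[0,0,0],"linear":[0,-0.12,10.1],"fingers":0},{"delta_rot":[0,0,0],"linear":[0,-0.12,10.1],"fingers":0},{"delta_rot":[0,0,0],"linear":[0,-0.12,10.1],"fingers":0},{"delta_rot":[0,0,0],"linear":[0,-0.12,10.1],"fingers":0}]'
```

```text
clock: 2.48
eef_pos: [442.0, -44.8, 50.7]
ee_rot: [0.001, 1.0, -0.0, 0.002]
force: [-0.2, -1.1, 6.9]
gripper_width: 13.2
grip_force: 58.9
```

```bash
python3 - <<'E'
from h import *
s=robot.observe();f=robot.grab_frame('wrist');save(f,'w2.png');s=robot.observe();print(s['eef_pos'],s['force'],s['gripper_width'],s['grip_force'])
f2=robot.grab_frame('scene')
a=cv2.resize(f['img'][130:330,150:360],(420,400));b=cv2.resize(f2['img'][130:230,190:295],(420,400),interpolation=cv2.INTER_CUBIC)
cv2.imwrite('pics/w2c.png',np.hstack([a,b[:, :380]]))
E
```

```text
[442.01332831 -44.76967265  50.62915063] [-0.12994174 -1.03275241  7.30013073] 13.149539117433994 58.95619511604309
```

View pics/w2c.png

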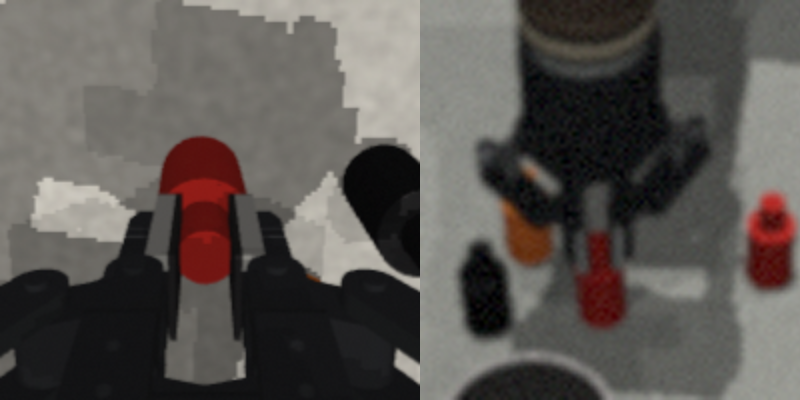

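The grip is sound: both pads lie on the stub and the fingertips rest on the shoulder. Now I'll lift and carry it to the right pan.

```bash
python3 -m crank '[{"delta_rot":[0,0,0],"linear":[0,0,-1],"fingers":0},{"delta_rot":[0,0,0],"linear":[0,0,-4],"fingers":0},{"delta_rot":[0,0,0],"linear":[0,0,-8],"fingers":0},{"delta_rot":[0,0,0],"linear":[0,0,-12],"fingers":0},{"delta_rot":[0,0,0],"linear":[0,0,-14],"fingers":0},{"delta_rot":[0,0,0],"linear":[0,0,-14],"fingers":0},{"delta_rot":[0,0,0],"linear":[0,0,-14],"fingers":0},{"delta_rot":[0,0,0],"linear":[0,0,-14],"fingers":0}]'
python3 -m crank '[{"delta_rot":[0,0,0],"linear":[2,2.8,0],"fingers":0},{"delta_rot":[0,0,0],"linear":[4,5.6,0],"fingers":0},{"delta_rot":[0,0,0],"linear":[6,8.4,0],"fingers":0},{"delta_rot":[0,0,0],"linear":[8,11.2,0],"fingers":0},{"delta_rot":[0,0,0],"linear":[10,14,0],"fingers":0},{"delta_rot":[0,0,0],"linear":[12,16.8,0],"fingers":0},{"delta_rot":[0,0,0],"linear":[14,19.6,0],"fingers":0},{"delta_rot":[0,0,0],"linear":[16,22.4,0],"fingers":0},{"delta_rot":[0,0,0],"linear":[17.4,24.4,0],"fingers":0},{"delta_rot":[0,0,0],"linear":[17.4,24.4,0],"fingers":0}]'
python3 -m crank '[{"delta_rot":[0,0,0],"linear":[0,0,0],"fingers":0},{"delta_rot":[0,0,0],"linear":[0,0,0],"fingers":0},{"delta_rot":[0,0,0],"linear":[0,0,0],"fingers":0}]'
python3 - <<'E'
from h import *
s=robot.observe();f=robot.grab_frame('wrist');save(f,'w3.png')
W=cloud(f,s);hsv=cv2.cvtColor(f['img'],cv2.COLOR_BGR2HSV)
m=((hsv[...,0]<6)|(hsv[...,0]>174))&(hsv[...,1]>130)&(hsv[...,2]>40)
m[:,:150]=0;m[:,360:]=0
p=W[m];print(len(p),np.nanmin(p,0).round(1),np.nanmax(p,0).round(1))
print(np.histogram(p[:,2],bins=np.arange(115,200,4)))
f=robot.grab_frame('top');W=cloud(f)
vv,uu=np.mgrid[0:384,0:512]
for u,v in((460,262),(574,249)):
    q=W[(uu-u*.64)**2+(vv-v*.64)**2<15**2];print(np.nanmedian(q[:,2]))
E
```

```text
clock: 3.25
eef_pos: [438.7, -43.7, 187.9]
ee_rot: [-0.0, 1.0, -0.001, -0.001]
force: [-0.3, -0.2, -1.2]
gripper_width: 12.9
grip_force: 58.8
clock: 4.08
eef_pos: [614.5, -292.1, 185.2]
ee_rot: [0.0, 1.0, -0.002, -0.001]
force: [-0.2, -0.2, -1.0]
gripper_width: 12.9
grip_force: 58.9
clock: 4.33
eef_pos: [612.3, -286.6, 187.1]
ee_rot: [-0.001, 1.0, -0.0, -0.002]
force: [-0.5, -0.1, -0.9]
gripper_width: 13.2
grip_force: 58.9
2150 [ 534.7 -304.6   -0.6] [ 625.  -161.7  211.1]
(array([  0,   0,   0,   0,   0,  24,  62,  59,  60,  63,  79,  73,  86,
        83,  93,  94, 376,  67,  78,  78,  80]), array([115, 119, 123, 127, 131, 135, 139, 143, 147, 151, 155, 159, 163,
       167, 171, 175, 179, 183, 187, 191, 195, 199]))
101.8776339264143
110.26985058820492
```

```bash
python3 -m crank '[{"delta_rot":[0,0,0],"linear":[0,0,0.8],"fingers":0},{"delta_rot":[0,0,0],"linear":[0,0,1.6],"fingers":0},{"delta_rot":[0,0,0],"linear":[0,0,2.2],"fingers":0},{"delta_rot":[0,0,0],"linear":[0,0,2.5],"fingers":0},{"delta_rot":[0,0,0],"linear":[0,0,2.8],"fingers":0},{"delta_rot":[0,0,0],"linear":[0,0,3.0],"fingers":0},{"delta_rot":[0,0,0],"linear":[0,0,3.2],"fingers":0},{"delta_rot":[0,0,0],"linear":[0,0,3.4],"fingers":0},{"delta_rot":[0,0,0],"linear":[0,0,3.6],"fingers":0},{"delta_rot":[0,0,0],"linear":[0,0,3.7],"fingers":0}]'
python3 -m crank '[{"delta_rot":[0,0,0],"linear":[0,0,0.1],"fingers":0},{"delta_rot":[0,0,0],"linear":[0,0,0.2],"fingers":0},{"delta_rot":[0,0,0],"linear":[0,0,0.2],"fingers":0}]'
```

```text
clock: 5.27
eef_pos: [613.9, -288.4, 151.9]
ee_rot: [0.0, 1.0, -0.001, 0.0]
force: [-0.3, 0.0, -1.3]
gripper_width: 13.1
grip_force: 58.9
clock: 5.52
eef_pos: [613.8, -288.3, 149.8]
ee_rot: [-0.0, 1.0, -0.001, -0.0]
force: [-0.1, -0.7, -1.2]
gripper_width: 12.8
grip_force: 58.9
```

```bash
python3 -m crank '[{"delta_rot":[0,0,0],"linear":[0,0,0.1],"fingers":0},{"delta_rot":[0,0,0],"linear":[0,0,0.2],"fingers":0},{"delta_rot":[0,0,0],"linear":[0,0,0.3],"fingers":0},{"delta_rot":[0,0,0],"linear":[0,0,0.3],"fingers":0}]'
python3 -m crank '[{"delta_rot":[0,0,0],"linear":[0,0,0.1],"fingers":0},{"delta_rot":[0,0,0],"linear":[0,0,0.1],"fingers":0}]'
python3 -c "
from h import *
f=robot.grab_frame('top');W=cloud(f)
vv,uu=np.mgrid[0:384,0:512]
print(np.nanmedian(W[(uu-460*.64)**2+(vv-262*.64)**2<15**2][:,2]))"
```

```text
clock: 5.85
eef_pos: [613.7, -288.3, 146.7]
ee_rot: [-0.0, 1.0, -0.001, -0.0]
force: [0.1, 0.5, -0.4]
gripper_width: 13.1
grip_force: 58.9
clock: 6.02
eef_pos: [614.1, -288.4, 146.4]
ee_rot: [0.0, 1.0, -0.001, 0.0]
force: [-0.6, -0.7, -0.2]
gripper_width: 13.1
grip_force: 59.1
116.25610809553291
```

```bash
python3 -m crank '[{"delta_rot":[0,0,0],"linear":[0,0,0.07],"fingers":0},{"delta_rot":[0,0,0],"linear":[0,0,0.15],"fingers":0},{"delta_rot":[0,0,0],"linear":[0,0,0.15],"fingers":0}]'
```

```text
clock: 6.32
eef_pos: [614.6, -288.4, 146.2]
ee_rot: [0.0, 1.0, -0.001, 0.001]
force: [-0.7, 0.5, 5.3]
gripper_width: 13.0
grip_force: 59.7
```

```bash
python3 -m crank '[{"delta_rot":[0,0,0],"linear":[0,0,-0.05],"fingers":0.2},{"delta_rot":[0,0,0],"linear":[0,0,-0.05],"fingers":0.35},{"delta_rot":[0,0,0],"linear":[0,0,-0.05],"fingers":0.5},{"delta_rot":[0,0,0],"linear":[0,0,-0.05],"fingers":0.5},{"delta_rot":[0,0,0],"linear":[0,0,-0.05],"fingers":0.5},{"delta_rot":[0,0,0],"linear":[0,0,-1],"fingers":0.5},{"delta_rot":[0,0,0],"linear":[0,0,-2.5],"fingers":0.5},{"delta_rot":[0,0,0],"linear":[0,0,-5],"fingers":0.5}]'
python3 -m crank '[{"delta_rot":[0,0,0],"linear":[-4,-4,-0.8],"fingers":0.5},{"delta_rot":[0,0,0],"linear":[-6,-6,-0.8],"fingers":0.5},{"delta_rot":[0,0,0],"linear":[-6,-6,-0.8],"fingers":0.5}]'
python3 - <<'E'
from h import *
f=robot.grab_frame('top');save(f,'t3.png');W=cloud(f)
vv,uu=np.mgrid[0:384,0:512]
print(np.nanmedian(W[(uu-460*.64)**2+(vv-262*.64)**2<15**2][:,2]))
hsv=cv2.cvtColor(f['img'],cv2.COLOR_BGR2HSV)
m=(((hsv[...,0]<6)|(hsv[...,0]>174))&(hsv[...,1]>130)&(hsv[...,2]>50)).astype(np.uint8)
k,l,st,c=cv2.connectedComponentsWithStats(m)
for i in range(1,k):
    if st[i,4]>30:
        p=W[l==i];q=p[p[:,2]>np.nanmax(p[:,2])-7];print(st[i],q.mean(0).round(1))
E
```

```text
clock: 6.98
eef_pos: [611.9, -287.4, 192.1]
ee_rot: [-0.002, 1.0, -0.001, -0.003]
force: [0.1, 0.2, -0.0]
gripper_width: 42.6
grip_force: 0.0
clock: 7.23
eef_pos: [546.7, -222.5, 200.6]
ee_rot: [-0.003, 1.0, 0.0, -0.005]
force: [-0.8, 0.6, -1.2]
gripper_width: 42.6
grip_force: 0.0
116.14213110946224
[228 229  11  11  92] [424.9  59.8  64.8]
```

```bash
python3 -m crank '[{"delta_rot":[0,0,0],"linear":[-12.7,-28.7,5.1],"fingers":0.5},{"delta_rot":[0,0,0],"linear":[-12.7,-28.7,5.1],"fingers":0.5},{"delta_rot":[0,0,0],"linear":[-12.7,-28.7,5.1],"fingers":0.5},{"delta_rot":[0,0,0],"linear":[-12.7,-28.7,5.1],"fingers":0.5},{"delta_rot":[0,0,0],"linear":[-12.7,-28.7,5.1],"fingers":0.5},{"delta_rot":[0,0,0],"linear":[-12.7,-28.7,5.1],"fingers":0.5},{"delta_rot":[0,0,0],"linear":[-12.7,-28.7,5.1],"fingers":0.5},{"delta_rot":[0,0,0],"linear":[-12.7,-28.7,5.1],"fingers":0.5},{"delta_rot":[0,0,0],"linear":[-12.7,-28.7,5.1],"fingers":0.5},{"delta_rot":[0,0,0],"linear":[-12.7,-28.7,5.1],"fingers":0.5}]'
python3 -m crank '[{"delta_rot":[0,0,0],"linear":[0,0,0],"fingers":0.5},{"delta_rot":[0,0,0],"linear":[0,0,0],"fingers":0.5}]'
python3 - <<'E'
from h import *
f=robot.grab_frame('top');W=cloud(f)
hsv=cv2.cvtColor(f['img'],cv2.COLOR_BGR2HSV)
m=(((hsv[...,0]<6)|(hsv[...,0]>174))&(hsv[...,1]>130)&(hsv[...,2]>50)).astype(np.uint8)
k,l,st,c=cv2.connectedComponentsWithStats(m)
for i in range(1,k):
    if st[i,4]>30:
        p=W[l==i];q=p[p[:,2]>np.nanmax(p[:,2])-7];print(st[i],q.mean(0).round(1))
E
```

```text
clock: 8.12
eef_pos: [428.0, 59.7, 152.1]
ee_rot: [0.0, 1.0, 0.001, 0.001]
force: [0.6, 0.7, 0.4]
gripper_width: 42.5
grip_force: 0.0
clock: 8.28
eef_pos: [429.1, 58.0, 152.4]
ee_rot: [0.0, 1.0, -0.001, 0.001]
force: [-0.4, 0.1, 0.5]
gripper_width: 42.6
grip_force: 0.0
[365 151  14  15 156] [ 611.  -287.1  160.4]
```

```bash
python3 -m crank '[{"delta_rot":[0,0,0],"linear":[-0.4,-0.17,4],"fingers":0.5},{"delta_rot":[0,0,0],"linear":[-0.4,-0.17,8],"fingers":0.5},{"delta_rot":[0,0,0],"linear":[-0.4,-0.17,9.6],"fingers":0.5},{"delta_rot":[0,0,0],"linear":[-0.4,-0.17,10.2],"fingers":0.5},{"delta_rot":[0,0,0],"linear":[-0.4,-0.17,10.2],"fingers":0.5},{"delta_rot":[0,0,0],"linear":[-0.4,-0.17,10.2],"fingers":0},{"delta_rot":[0,0,0],"linear":[-0.4,-0.17,10.2],"fingers":0},{"delta_rot":[0,0,0],"linear":[-0.4,-0.17,10.2],"fingers":0},{"delta_rot":[0,0,0],"linear":[-0.4,-0.17,10.2],"fingers":0},{"delta_rot":[0,0,0],"linear":[-0.4,-0.17,10.2],"fingers":0}]'
python3 -m crank '[{"delta_rot":[0,0,0],"linear":[0,0,-1],"fingers":0},{"delta_rot":[0,0,0],"linear":[0,0,-4],"fingers":0},{"delta_rot":[0,0,0],"linear":[0,0,-8],"fingers":0},{"delta_rot":[0,0,0],"linear":[0,0,-12],"fingers":0},{"delta_rot":[0,0,0],"linear":[0,0,-14.5],"fingers":0},{"delta_rot":[0,0,0],"linear":[0,0,-14.5],"fingers":0},{"delta_rot":[0,0,0],"linear":[0,0,-14.5],"fingers":0},{"delta_rot":[0,0,0],"linear":[0,0,-14.5],"fingers":0}]'
```

```text
clock: 9.17
eef_pos: [425.4, 60.6, 51.2]
ee_rot: [0.0, 1.0, -0.0, 0.002]
force: [0.7, -0.0, 6.3]
gripper_width: 13.4
grip_force: 59.0
clock: 9.83
eef_pos: [421.8, 60.6, 193.5]
ee_rot: [0.0, 1.0, -0.001, -0.001]
force: [-0.0, -0.5, -2.8]
gripper_width: 12.9
grip_force: 58.8
```

```bash
python3 -m crank '[{"delta_rot":[0,0,0],"linear":[2,2,0],"fingers":0},{"delta_rot":[0,0,0],"linear":[4.5,4.2,0],"fingers":0},{"delta_rot":[0,0,0],"linear":[7,6.5,0],"fingers":0},{"delta_rot":[0,0,0],"linear":[9.5,8.9,0],"fingers":0},{"delta_rot":[0,0,0],"linear":[12,11.2,0],"fingers":0},{"delta_rot":[0,0,0],"linear":[14.5,13.5,0],"fingers":0},{"delta_rot":[0,0,0],"linear":[16.2,15.2,0],"fingers":0},{"delta_rot":[0,0,0],"linear":[17,15.9,0],"fingers":0},{"delta_rot":[0,0,0],"linear":[17,15.9,0],"fingers":0},{"delta_rot":[0,0,0],"linear":[17,15.9,0],"fingers":0}]'
python3 -m crank '[{"delta_rot":[0,0,0],"linear":[0,0,0],"fingers":0},{"delta_rot":[0,0,0],"linear":[0,0,0],"fingers":0},{"delta_rot":[0,0,0],"linear":[0,0,0],"fingers":0}]'
python3 - <<'E'
from h import *
s=robot.observe();f=robot.grab_frame('wrist')
W=cloud(f,s);hsv=cv2.cvtColor(f['img'],cv2.COLOR_BGR2HSV)
m=((hsv[...,0]<6)|(hsv[...,0]>174))&(hsv[...,1]>130)&(hsv[...,2]>40)
m[:,:190]=0;m[:,330:]=0
p=W[m];p=p[p[:,2]>125];print(np.nanmin(p,0).round(1),np.nanmax(p,0).round(1),np.median(p[:,1]),np.histogram(p[:,2],bins=np.arange(130,220,3)))
E
```

```text
clock: 10.67
eef_pos: [591.0, -98.0, 191.9]
ee_rot: [-0.001, 1.0, -0.001, -0.003]
force: [-0.9, 0.6, -1.7]
gripper_width: 12.9
grip_force: 58.8
clock: 10.92
eef_pos: [592.1, -97.5, 194.3]
ee_rot: [-0.0, 1.0, -0.0, -0.0]
force: [0.4, 0.7, -1.5]
gripper_width: 13.0
grip_force: 58.8
[ 581.5 -112.5  143.3] [606.1 -83.2 211.2] -98.13765234788798 (array([  0,   0,   0,   0,  19,  41,  39,  45,  48,  51,  48,  55,  57,
        57,  61,  65,  68,  72, 172, 289,  40,  63,  53,  61,  57, 538,
        70,   1,   0]), array([130, 133, 136, 139, 142, 145, 148, 151, 154, 157, 160, 163, 166,
       169, 172, 175, 178, 181, 184, 187, 190, 193, 196, 199, 202, 205,
       208, 211, 214, 217]))
```

```bash
python3 -m crank '[{"delta_rot":[0,0,0],"linear":[0,0,0.8],"fingers":0},{"delta_rot":[0,0,0],"linear":[0,0,1.6],"fingers":0},{"delta_rot":[0,0,0],"linear":[0,0,2.1],"fingers":0},{"delta_rot":[0,0,0],"linear":[0,0,2.4],"fingers":0},{"delta_rot":[0,0,0],"linear":[0,0,2.6],"fingers":0},{"delta_rot":[0,0,0],"linear":[0,0,2.8],"fingers":0},{"delta_rot":[0,0,0],"linear":[0,0,3.0],"fingers":0},{"delta_rot":[0,0,0],"linear":[0,0,3.2],"fingers":0},{"delta_rot":[0,0,0],"linear":[0,0,3.4],"fingers":0},{"delta_rot":[0,0,0],"linear":[0,0,3.6],"fingers":0}]'
python3 -m crank '[{"delta_rot":[0,0,0],"linear":[0,0,0.1],"fingers":0},{"delta_rot":[0,0,0],"linear":[0,0,0.1],"fingers":0},{"delta_rot":[0,0,0],"linear":[0,0,0.1],"fingers":0},{"delta_rot":[0,0,0],"linear":[0,0,0.1],"fingers":0}]'
python3 - <<'E'
from h import *
f=robot.grab_frame('top');save(f,'t4.png');W=cloud(f)
hsv=cv2.cvtColor(f['img'],cv2.COLOR_BGR2HSV)
m=(((hsv[...,0]<6)|(hsv[...,0]>174))&(hsv[...,1]>130)&(hsv[...,2]>50)).astype(np.uint8)
k,l,st,c=cv2.connectedComponentsWithStats(m)
for i in range(1,k):
    if st[i,4]>30:
        p=W[l==i];q=p[p[:,2]>np.nanmax(p[:,2])-7];print(st[i],q.mean(0).round(1))
E
```

```text
clock: 11.8
eef_pos: [593.3, -98.7, 158.6]
ee_rot: [-0.0, 1.0, -0.001, 0.0]
force: [-0.3, 1.1, -0.7]
gripper_width: 13.2
grip_force: 58.9
clock: 12.13
eef_pos: [593.2, -98.7, 157.6]
ee_rot: [0.0, 1.0, -0.001, 0.0]
force: [-0.8, -0.1, -1.4]
gripper_width: 13.1
grip_force: 58.9
[363 150  17  16 201] [ 611.7 -287.6  170.5]
```

```bash
python3 -m crank '[{"delta_rot":[0,0,0],"linear":[0,0,0.1],"fingers":0},{"delta_rot":[0,0,0],"linear":[0,0,0.2],"fingers":0},{"delta_rot":[0,0,0],"linear":[0,0,0.3],"fingers":0},{"delta_rot":[0,0,0],"linear":[0,0,0.4],"fingers":0},{"delta_rot":[0,0,0],"linear":[0,0,0.5],"fingers":0},{"delta_rot":[0,0,0],"linear":[0,0,0.6],"fingers":0},{"delta_rot":[0,0,0],"linear":[0,0,0.7],"fingers":0},{"delta_rot":[0,0,0],"linear":[0,0,0.7],"fingers":0},{"delta_rot":[0,0,0],"linear":[0,0,0.7],"fingers":0}]'
python3 - <<'E'
from h import *
F=[]
for i in range(16):
    f=robot.grab_frame('top');F.append(robot.observe()['force'][2])
print(np.mean(F),np.std(F))
W=cloud(f)
hsv=cv2.cvtColor(f['img'],cv2.COLOR_BGR2HSV)
m=(((hsv[...,0]<6)|(hsv[...,0]>174))&(hsv[...,1]>130)&(hsv[...,2]>50)).astype(np.uint8)
k,l,st,c=cv2.connectedComponentsWithStats(m)
for i in range(1,k):
    if st[i,4]>30:
        p=W[l==i];q=p[p[:,2]>np.nanmax(p[:,2])-7];print(st[i],q.mean(0).round(1))
E
```

```text
clock: 12.93
eef_pos: [593.1, -98.8, 150.4]
ee_rot: [0.0, 1.0, -0.001, -0.0]
force: [-0.8, -0.9, 0.0]
gripper_width: 13.2
grip_force: 58.9
-0.5410382290187846 0.41186046445905045
[364 149  17  16 200] [ 611.6 -286.9  177. ]
```

```bash
python3 -m crank '[{"delta_rot":[0,0,0],"linear":[0,0,0.1],"fingers":0},{"delta_rot":[0,0,0],"linear":[0,0,0.2],"fingers":0},{"delta_rot":[0,0,0],"linear":[0,0,0.25],"fingers":0},{"delta_rot":[0,0,0],"linear":[0,0,0.25],"fingers":0}]'
python3 -m crank '[{"delta_rot":[0,0,0],"linear":[0,0,0],"fingers":0.2},{"delta_rot":[0,0,0],"linear":[0,0,0],"fingers":0.35},{"delta_rot":[0,0,0],"linear":[0,0,0],"fingers":0.5},{"delta_rot":[0,0,0],"linear":[0,0,-0.3],"fingers":0.5},{"delta_rot":[0,0,0],"linear":[0,0,-1.5],"fingers":0.5},{"delta_rot":[0,0,0],"linear":[0,0,-4],"fingers":0.5},{"delta_rot":[0,0,0],"linear":[0,0,-7],"fingers":0.5},{"delta_rot":[0,0,0],"linear":[-4,0,-7.5],"fingers":0.5},{"delta_rot":[0,0,0],"linear":[-8,0,-7.5],"fingers":0.5},{"delta_rot":[0,0,0],"linear":[-8,0,-7.5],"fingers":0.5}]'
cat > look.py <<'E'
from h import *
f=robot.grab_frame('top');W=cloud(f)
hsv=cv2.cvtColor(f['img'],cv2.COLOR_BGR2HSV)
m=(((hsv[...,0]<6)|(hsv[...,0]>174))&(hsv[...,1]>130)&(hsv[...,2]>50)).astype(np.uint8)
k,l,st,c=cv2.connectedComponentsWithStats(m)
for i in range(1,k):
    if st[i,4]>30:
        p=W[l==i];q=p[p[:,2]>np.nanmax(p[:,2])-7];print(st[i],q.mean(0).round(1))
E
python3 look.py
```

```text
clock: 14.07
eef_pos: [593.0, -98.6, 147.8]
ee_rot: [-0.0, 1.0, -0.001, -0.0]
force: [0.5, -0.1, 0.1]
gripper_width: 13.3
grip_force: 58.9
clock: 14.9
eef_pos: [504.1, -97.0, 221.3]
ee_rot: [-0.001, 1.0, -0.001, -0.006]
force: [-1.3, 0.4, -1.6]
gripper_width: 42.5
grip_force: 0.0
```

```bash
python3 -m crank '[{"delta_rot":[0,0,0],"linear":[-2,0,0],"fingers":0.5},{"delta_rot":[0,0,0],"linear":[-4,0,0],"fingers":0.5},{"delta_rot":[0,0,0],"linear":[-4,0,0],"fingers":0.5},{"delta_rot":[0,0,0],"linear":[-4,0,0],"fingers":0.5}]'
sed -i "s/^f=.*/import sys\nf=robot.grab_frame(sys.argv[1]);W=cloud(f)/" look.py; python3 look.py top; python3 look.py scene
```

```text
clock: 15.28
eef_pos: [474.0, -98.8, 224.1]
ee_rot: [0.0, 1.0, -0.001, 0.001]
force: [1.2, -0.5, 0.2]
gripper_width: 42.6
grip_force: 0.0
[364 149  18  15 174] [ 498.7 -135.4  556.4]
[207 216  17  29 372] [592.2 -99.5 161.5]
[106 229  20  30 419] [ 611.6 -287.   182.4]
```

Slug A has dropped with the left pan (foot about 96.5 mm) and B is raised on the right (117 mm), so A is the heavier. I'll re-grasp A.

```bash
python3 -m crank '[{"delta_rot":[0,0,0],"linear":[4,0,0],"fingers":0.5},{"delta_rot":[0,0,0],"linear":[8,0,0],"fingers":0.5},{"delta_rot":[0,0,0],"linear":[11.9,0,0],"fingers":0.5},{"delta_rot":[0,0,0],"linear":[11.9,0,2],"fingers":0.5},{"delta_rot":[0,0,0],"linear":[11.9,0,3],"fingers":0.5},{"delta_rot":[0,0,0],"linear":[11.9,0,3],"fingers":0.5},{"delta_rot":[0,0,0],"linear":[11.9,0,3],"fingers":0.5},{"delta_rot":[0,0,0],"linear":[11.9,0,3],"fingers":0.5}]'
```

```text
clock: 16.05
eef_pos: [591.5, -98.6, 193.1]
ee_rot: [-0.0, 1.0, -0.001, -0.0]
force: [-0.0, -0.3, 0.5]
gripper_width: 42.5
grip_force: 0.0
```

```bash
python3 -m crank '[{"delta_rot":[0,0,0],"linear":[0.1,0,2.5],"fingers":0.5},{"delta_rot":[0,0,0],"linear":[0.1,0,3.8],"fingers":0.5},{"delta_rot":[0,0,0],"linear":[0.1,0,4.4],"fingers":0.5},{"delta_rot":[0,0,0],"linear":[0.1,0,4.4],"fingers":0.5},{"delta_rot":[0,0,0],"linear":[0.1,0,4.4],"fingers":0},{"delta_rot":[0,0,0],"linear":[0.1,0,4.4],"fingers":0},{"delta_rot":[0,0,0],"linear":[0.1,0,4.4],"fingers":0},{"delta_rot":[0,0,0],"linear":[0.1,0,4.4],"fingers":0},{"delta_rot":[0,0,0],"linear":[0.1,0,4.4],"fingers":0}]'; python3 look.py scene
```

```text
clock: 16.8
eef_pos: [593.9, -98.8, 150.3]
ee_rot: [0.0, 1.0, -0.001, 0.001]
force: [-0.4, 1.2, 3.4]
gripper_width: 12.8
grip_force: 58.6
[208 217  16  28 310] [ 603.  -106.   176.1]
[106 229  21  30 425] [ 612.  -286.6  182.5]
```

```bash
python3 -m crank '[{"delta_rot":[0,0,0],"linear":[0,0,-0.2],"fingers":0},{"delta_rot":[0,0,0],"linear":[0,0,-0.4],"fingers":0},{"delta_rot":[0,0,0],"linear":[0,0,-0.6],"fingers":0},{"delta_rot":[0,0,0],"linear":[0,0,-0.8],"fingers":0},{"delta_rot":[0,0,0],"linear":[0,0,-1],"fingers":0},{"delta_rot":[0,0,0],"linear":[0,0,-1.2],"fingers":0},{"delta_rot":[0,0,0],"linear":[0,0,-1.4],"fingers":0},{"delta_rot":[0,0,0],"linear":[0,0,-1.6],"fingers":0},{"delta_rot":[0,0,0],"linear":[0,0,-1.8],"fingers":0},{"delta_rot":[0,0,0],"linear":[0,0,-2],"fingers":0}]'
python3 -m crank '[{"delta_rot":[0,0,0],"linear":[0,0,-0.2],"fingers":0},{"delta_rot":[0,0,0],"linear":[0,0,-0.4],"fingers":0},{"delta_rot":[0,0,0],"linear":[0,0,-0.7],"fingers":0},{"delta_rot":[0,0,0],"linear":[0,0,-2],"fingers":0},{"delta_rot":[0,0,0],"linear":[0,0,-5],"fingers":0},{"delta_rot":[0,0,0],"linear":[0,0,-9],"fingers":0},{"delta_rot":[0,0,0],"linear":[0,0,-9],"fingers":0},{"delta_rot":[0,0,0],"linear":[0,0,-9],"fingers":0}]'; python3 look.py scene
```

```text
clock: 17.68
eef_pos: [593.1, -98.8, 169.2]
ee_rot: [0.0, 1.0, -0.001, -0.0]
force: [0.6, -0.4, -0.7]
gripper_width: 12.6
grip_force: 58.5
clock: 18.35
eef_pos: [595.7, -99.2, 264.0]
ee_rot: [0.001, 1.0, -0.001, 0.004]
force: [-0.1, 1.4, -1.9]
gripper_width: 12.6
grip_force: 58.6
[203 177  17  32 375] [ 595.8 -100.   274.4]
[108 236  21  29 405] [ 611.5 -286.9  162. ]
```

```bash
python3 -m crank '[{"delta_rot":[0,0,0],"linear":[-0.3,-2.5,0],"fingers":0},{"delta_rot":[0,0,0],"linear":[-0.8,-6,0],"fingers":0},{"delta_rot":[0,0,0],"linear":[-1.2,-10,0],"fingers":0},{"delta_rot":[0,0,0],"linear":[-1.7,-14,0],"fingers":0},{"delta_rot":[0,0,0],"linear":[-2.2,-18,0],"fingers":0},{"delta_rot":[0,0,0],"linear":[-2.8,-22,0],"fingers":0},{"delta_rot":[0,0,0],"linear":[-3.3,-26,0],"fingers":0},{"delta_rot":[0,0,0],"linear":[-3.5,-28.4,0],"fingers":0},{"delta_rot":[0,0,0],"linear":[-3.5,-28.4,0],"fingers":0},{"delta_rot":[0,0,0],"linear":[-3.5,-28.4,0],"fingers":0}]'
python3 -m crank '[{"delta_rot":[0,0,0],"linear":[0,0,0],"fingers":0},{"delta_rot":[0,0,0],"linear":[0,0,0],"fingers":0},{"delta_rot":[0,0,0],"linear":[0,0,0],"fingers":0},{"delta_rot":[0,0,0],"linear":[0,0,0],"fingers":0}]'
python3 - <<'E'
from h import *
s=robot.observe();f=robot.grab_frame('wrist');save(f,'w5.png');W=cloud(f,s);np.save('pics/Ww5',W)
print(s['eef_pos'],s['ee_rot'])
cv2.imwrite('pics/w5b.png',cv2.resize(f['img'],(800,600),interpolation=cv2.INTER_CUBIC))
t=robot.grab_frame('top');save(t,'t5.png')
hsv=cv2.cvtColor(f['img'],cv2.COLOR_BGR2HSV)
m=(hsv[...,0]>12)&(hsv[...,0]<30)&(hsv[...,1]>80)
p=W[m];p=p[np.abs(p[:,2]-147)<6];print(len(p),np.round(cv2.minEnclosingCircle(p[:,:2].astype(np.float32))[0],1),np.round(cv2.minEnclosingCircle(p[:,:2].astype(np.float32))[1],1),p.mean(0))
q=W[(W[...,2]>138)&(W[...,2]<152)&(abs(W[...,0]-611)<70)&(abs(W[...,1]-184)<70)]
print(cv2.minEnclosingCircle(q[:,:2].astype(np.float32)),q.mean(0))
E
```

```text
clock: 19.23
eef_pos: [556.7, 186.5, 257.0]
ee_rot: [0.001, 1.0, 0.001, -0.002]
force: [-0.3, -0.4, -1.9]
gripper_width: 12.9
grip_force: 58.8
clock: 19.57
eef_pos: [558.6, 184.1, 258.8]
ee_rot: [0.0, 1.0, -0.002, -0.0]
force: [-0.0, -0.2, -1.2]
gripper_width: 12.7
grip_force: 58.8
[558.57571428 184.14996181 258.80239686] [ 1.30215467e-04  9.99998822e-01 -1.51431306e-03 -2.12088417e-04]
548 [612.  189.3] 19.9 [612.46308002 190.21299124 145.90177545]
((611.0258178710938, 185.08612060546875), 54.95354080200195) [613.88838317 185.50422426 143.35643107]
```

View pics/w5b.png

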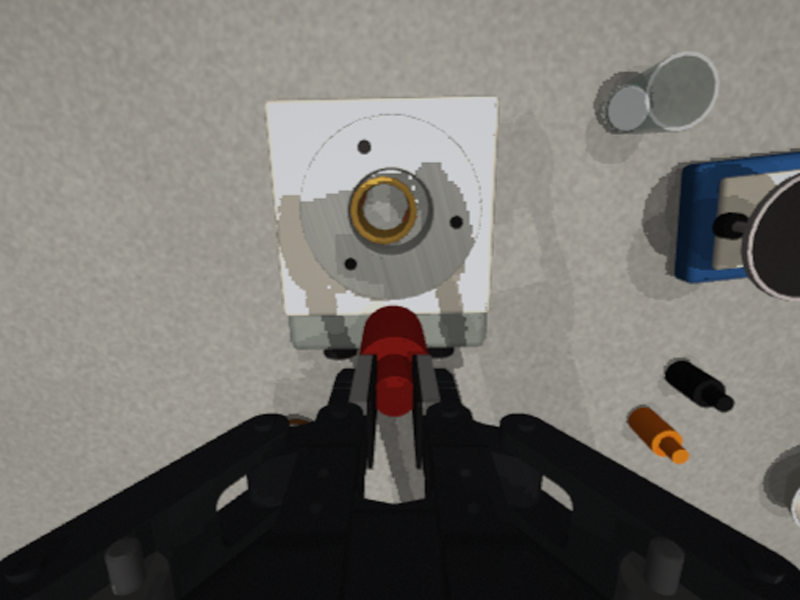

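Sleeve mouth at (384,210) in the 800-px wrist picture, centred about (612,189.3). The red slug is in the grip at (393,360). I'll fit its axis from the same camera so that any calibration bias cancels.

```bash
cat > slug.py <<'E'
from h import *
from scipy.optimize import least_squares
def slug(W,img,tcp):
    hsv=cv2.cvtColor(img,cv2.COLOR_BGR2HSV)
    m=((hsv[...,0]<6)|(hsv[...,0]>174))&(hsv[...,1]>130)&(hsv[...,2]>30)
    p=W[m];p=p[np.isfinite(p[:,2])&(np.linalg.norm(p[:,:2]-tcp[:2],axis=1)<45)&(p[:,2]>tcp[2]-60)&(p[:,2]<tcp[2]+25)]
    h=np.histogram(p[:,2],bins=np.arange(tcp[2]-60,tcp[2]+25,2));print(dict(zip((h[1][:-1]).round(),h[0])))
    sh=tcp[2]-7
    for a,b,r in((-44,-30,15),(-30,-12,15),(-44,-12,15),(10,20,8)):
        q=p[(p[:,2]>sh+a)&(p[:,2]<sh+b)]
        s=least_squares(lambda c:np.hypot(q[:,0]-c[0],q[:,1]-c[1])-r,[tcp[0],tcp[1]],loss='soft_l1')
        print(a,b,len(q),s.x.round(2),np.std(s.fun).round(2))
    t=p[p[:,2]>p[:,2].max()-2];print('top',t.mean(0).round(1),np.round(cv2.minEnclosingCircle(t[:,:2].astype(np.float32))[0],1))
if __name__=='__main__':
    slug(np.load('pics/Ww5.npy'),cv2.imread('pics/w5.png'),np.array([558.58,184.15,258.8]))
E
python3 slug.py
python3 - <<'E'
from h import *
f=dict(np.load('pics/t5.png.npz'));W=cloud(f);hsv=cv2.cvtColor(f['img'],cv2.COLOR_BGR2HSV)
m=(hsv[...,0]>12)&(hsv[...,0]<30)&(hsv[...,1]>80)
p=W[m];p=p[(np.abs(p[:,2]-147)<6)&(abs(p[:,0]-611)<40)&(abs(p[:,1]-185)<40)]
if len(p): print(len(p),cv2.minEnclosingCircle(p[:,:2].astype(np.float32)))
W=np.load('pics/Ww5.npy')
i=cv2.imread('pics/w5.png');hsv=cv2.cvtColor(i,cv2.COLOR_BGR2HSV)
m=(hsv[...,0]>12)&(hsv[...,0]<30)&(hsv[...,1]>80)
p=W[m];p=p[np.abs(p[:,2]-147)<2.5];c,r=cv2.minEnclosingCircle(p[:,:2].astype(np.float32));print(len(p),c,r,p[:,2].mean())
d=np.linalg.norm(p[:,:2]-c,axis=1);print(np.percentile(d,[0,5,50,95,100]))
E
```

```text
{np.float64(199.0): np.int64(0), np.float64(201.0): np.int64(0), np.float64(203.0): np.int64(0), np.float64(205.0): np.int64(15), np.float64(207.0): np.int64(19), np.float64(209.0): np.int64(30), np.float64(211.0): np.int64(24), np.float64(213.0): np.int64(27), np.float64(215.0): np.int64(30), np.float64(217.0): np.int64(27), np.float64(219.0): np.int64(29), np.float64(221.0): np.int64(31), np.float64(223.0): np.int64(35), np.float64(225.0): np.int64(32), np.float64(227.0): np.int64(41), np.float64(229.0): np.int64(25), np.float64(231.0): np.int64(41), np.float64(233.0): np.int64(38), np.float64(235.0): np.int64(43), np.float64(237.0): np.int64(32), np.float64(239.0): np.int64(53), np.float64(241.0): np.int64(40), np.float64(243.0): np.int64(41), np.float64(245.0): np.int64(51), np.float64(247.0): np.int64(341), np.float64(249.0): np.int64(82), np.float64(251.0): np.int64(30), np.float64(253.0): np.int64(29), np.float64(255.0): np.int64(33), np.float64(257.0): np.int64(24), np.float64(259.0): np.int64(36), np.float64(261.0): np.int64(36), np.float64(263.0): np.int64(43), np.float64(265.0): np.int64(48), np.float64(267.0): np.int64(455), np.float64(269.0): np.int64(95), np.float64(271.0): np.int64(0), np.float64(273.0): np.int64(0), np.float64(275.0): np.int64(0), np.float64(277.0): np.int64(12), np.float64(279.0): np.int64(3), np.float64(281.0): np.int64(0)}
-44 -30 190 [556.33 183.72] 0.16
-30 -12 330 [556.38 183.53] 0.18
-44 -12 520 [556.36 183.6 ] 0.18
10 20 660 [556.93 186.73] 2.62
top [562.  189.5 278.4] [562.9 189.5]
9 ((628.53271484375, 184.28219604492188), 6.742335796356201)
513 (612.21533203125, 189.47047424316406) 19.781627655029297 146.08727251630697
[15.31671467 15.71816119 17.6048156  19.34938966 19.7815594 ]
```

```bash
python3 -m crank '[{"delta_rot":[0,0,0],"linear":[2,0.2,0],"fingers":0},{"delta_rot":[0,0,0],"linear":[4,-0.4,0],"fingers":0},{"delta_rot":[0,0,0],"linear":[5.3,-0.58,1],"fingers":0},{"delta_rot":[0,0,0],"linear":[5.57,-0.58,2.5],"fingers":0},{"delta_rot":[0,0,0],"linear":[5.57,-0.58,3.8],"fingers":0},{"delta_rot":[0,0,0],"linear":[5.57,-0.58,4.5],"fingers":0},{"delta_rot":[0,0,0],"linear":[5.57,-0.58,4.7],"fingers":0},{"delta_rot":[0,0,0],"linear":[5.57,-0.58,4.7],"fingers":0},{"delta_rot":[0,0,0],"linear":[5.57,-0.58,4.7],"fingers":0},{"delta_rot":[0,0,0],"linear":[5.57,-0.58,4.7],"fingers":0}]'
python3 - <<'E'
from h import *
from slug import slug
P=[]
for i in range(6):
    f=robot.grab_frame('wrist');s=robot.observe();P.append(s['eef_pos'])
print(np.mean(P,0),np.std(P,0));s['eef_pos']=np.mean(P,0)
save(f,'w6.png');W=cloud(f,s);slug(W,f['img'],s['eef_pos'])
hsv=cv2.cvtColor(f['img'],cv2.COLOR_BGR2HSV)
m=(hsv[...,0]>12)&(hsv[...,0]<30)&(hsv[...,1]>80)
p=W[m];p=p[(np.abs(p[:,2]-146)<2.5)&(abs(p[:,0]-611)<40)&(abs(p[:,1]-185)<40)]
print(len(p),p.min(0),p.max(0))
from scipy.optimize import least_squares
# outer edge fit r=20 / band 15.75..20
g=lambda c:np.maximum(0,np.hypot(*(p[:,:2]-c).T)-20)+np.maximum(0,15.75-np.hypot(*(p[:,:2]-c).T))
print(least_squares(g,[612.1,189.4]).x)
cv2.imwrite('pics/w6c.png',cv2.resize(f['img'][60:300,150:360],(700,800*600//600))[:600] if 0 else cv2.resize(f['img'][90:290,150:360],(630,600)))
E
```

```text
clock: 20.5
eef_pos: [614.6, 191.3, 213.2]
ee_rot: [-0.0, 1.0, -0.001, 0.001]
force: [0.6, -0.0, -1.0]
gripper_width: 13.1
grip_force: 58.8
[614.49752035 191.28045237 212.93539589] [0.11992159 0.04705994 0.26999911]
{np.float64(153.0): np.int64(0), np.float64(155.0): np.int64(0), np.float64(157.0): np.int64(0), np.float64(159.0): np.int64(19), np.float64(161.0): np.int64(23), np.float64(163.0): np.int64(23), np.float64(165.0): np.int64(28), np.float64(167.0): np.int64(33), np.float64(169.0): np.int64(24), np.float64(171.0): np.int64(34), np.float64(173.0): np.int64(28), np.float64(175.0): np.int64(30), np.float64(177.0): np.int64(34), np.float64(179.0): np.int64(35), np.float64(181.0): np.int64(30), np.float64(183.0): np.int64(40), np.float64(185.0): np.int64(34), np.float64(187.0): np.int64(39), np.float64(189.0): np.int64(38), np.float64(191.0): np.int64(46), np.float64(193.0): np.int64(35), np.float64(195.0): np.int64(46), np.float64(197.0): np.int64(45), np.float64(199.0): np.int64(48), np.float64(201.0): np.int64(358), np.float64(203.0): np.int64(62), np.float64(205.0): np.int64(31), np.float64(207.0): np.int64(28), np.float64(209.0): np.int64(33), np.float64(211.0): np.int64(30), np.float64(213.0): np.int64(34), np.float64(215.0): np.int64(34), np.float64(217.0): np.int64(39), np.float64(219.0): np.int64(49), np.float64(221.0): np.int64(464), np.float64(223.0): np.int64(87), np.float64(225.0): np.int64(0), np.float64(227.0): np.int64(0), np.float64(229.0): np.int64(1), np.float64(231.0): np.int64(12), np.float64(233.0): np.int64(2), np.float64(235.0): np.int64(0)}
-44 -30 200 [612.28 190.85] 0.16
-30 -12 325 [612.32 190.65] 0.17
-44 -12 525 [612.31 190.73] 0.17
10 20 657 [613.2  193.95] 2.64
top [616.8 196.7 233. ] [617.  196.6]
403 [603.24121107 170.07095381 143.52155666] [632.28759053 208.78856473 148.30841748]
[612.6541426  189.78531247]
```

View pics/w6c.png

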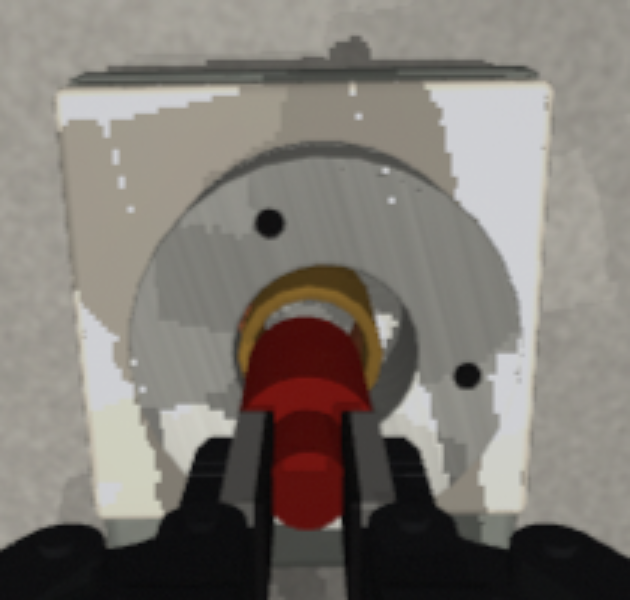

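The picture shows the slug's foot at about (305,330) over the brass ring, a touch to +y. I'll shift 1.2 mm in −y and feel down.

```bash
python3 -m crank '[{"delta_rot":[0,0,0],"linear":[0,0.12,0.2],"fingers":0},{"delta_rot":[0,0,0],"linear":[0,0.12,0.5],"fingers":0},{"delta_rot":[0,0,0],"linear":[0,0.12,0.8],"fingers":0},{"delta_rot":[0,0,0],"linear":[0,0.12,0.9],"fingers":0},{"delta_rot":[0,0,0],"linear":[0,0.12,0.9],"fingers":0}]'
python3 -m crank '[{"delta_rot":[0,0,0],"linear":[0,0,0.1],"fingers":0},{"delta_rot":[0,0,0],"linear":[0,0,0.2],"fingers":0},{"delta_rot":[0,0,0],"linear":[0,0,0.3],"fingers":0},{"delta_rot":[0,0,0],"linear":[0,0,0.4],"fingers":0},{"delta_rot":[0,0,0],"linear":[0,0,0.4],"fingers":0}]'
```

```text
clock: 21.22
eef_pos: [613.6, 189.8, 202.1]
ee_rot: [0.0, 1.0, -0.001, -0.001]
force: [0.2, -0.7, -2.2]
gripper_width: 12.2
grip_force: 58.8
clock: 21.63
eef_pos: [614.0, 189.9, 198.7]
ee_rot: [0.0, 1.0, -0.001, -0.0]
force: [-0.5, -0.7, -1.7]
gripper_width: 13.0
grip_force: 58.8
```

```bash
python3 -m crank '[{"delta_rot":[0,0,0],"linear":[0,0,0.1],"fingers":0},{"delta_rot":[0,0,0],"linear":[0,0,0.2],"fingers":0},{"delta_rot":[0,0,0],"linear":[0,0,0.3],"fingers":0},{"delta_rot":[0,0,0],"linear":[0,0,0.3],"fingers":0}]'
python3 -m crank '[{"delta_rot":[0,0,0],"linear":[0,0,0.1],"fingers":0},{"delta_rot":[0,0,0],"linear":[0,0,0.2],"fingers":0},{"delta_rot":[0,0,0],"linear":[0,0,0.3],"fingers":0},{"delta_rot":[0,0,0],"linear":[0,0,0.3],"fingers":0}]'
```

```text
clock: 21.97
eef_pos: [613.9, 189.9, 195.7]
ee_rot: [0.0, 1.0, -0.001, -0.0]
force: [-0.1, 0.5, -1.4]
gripper_width: 13.1
grip_force: 58.8
clock: 22.3
eef_pos: [613.9, 189.9, 192.7]
ee_rot: [0.0, 1.0, -0.001, -0.0]
force: [-0.1, -0.4, -1.4]
gripper_width: 12.6
grip_force: 58.8
```

It is inside the sleeve with no side force. I'll continue down.

```bash
python3 -m crank '[{"delta_rot":[0,0,0],"linear":[0,0,0.15],"fingers":0},{"delta_rot":[0,0,0],"linear":[0,0,0.3],"fingers":0},{"delta_rot":[0,0,0],"linear":[0,0,0.45],"fingers":0},{"delta_rot":[0,0,0],"linear":[0,0,0.6],"fingers":0},{"delta_rot":[0,0,0],"linear":[0,0,0.6],"fingers":0}]'
python3 -m crank '[{"delta_rot":[0,0,0],"linear":[0,0,0.15],"fingers":0},{"delta_rot":[0,0,0],"linear":[0,0,0.3],"fingers":0},{"delta_rot":[0,0,0],"linear":[0,0,0.45],"fingers":0},{"delta_rot":[0,0,0],"linear":[0,0,0.6],"fingers":0},{"delta_rot":[0,0,0],"linear":[0,0,0.6],"fingers":0}]'
python3 -m crank '[{"delta_rot":[0,0,0],"linear":[0,0,0.15],"fingers":0},{"delta_rot":[0,0,0],"linear":[0,0,0.3],"fingers":0},{"delta_rot":[0,0,0],"linear":[0,0,0.45],"fingers":0},{"delta_rot":[0,0,0],"linear":[0,0,0.6],"fingers":0},{"delta_rot":[0,0,0],"linear":[0,0,0.6],"fingers":0}]'
```

```text
clock: 22.72
eef_pos: [613.8, 189.9, 186.5]
ee_rot: [0.0, 1.0, -0.001, -0.0]
force: [-0.5, -0.7, -1.3]
gripper_width: 12.8
grip_force: 58.8
clock: 23.13
eef_pos: [614.2, 189.9, 181.0]
ee_rot: [-0.0, 1.0, -0.001, 0.0]
force: [0.4, 0.3, -0.8]
gripper_width: 12.8
grip_force: 58.9
clock: 23.55
eef_pos: [614.7, 189.9, 175.7]
ee_rot: [-0.0, 1.0, -0.001, 0.001]
force: [0.2, 0.2, 3.4]
gripper_width: 12.7
grip_force: 59.3
```

```bash
python3 -m crank '[{"delta_rot":[0,0,0],"linear":[0,0,0.15],"fingers":0},{"delta_rot":[0,0,0],"linear":[0,0,0.3],"fingers":0},{"delta_rot":[0,0,0],"linear":[0,0,0.45],"fingers":0},{"delta_rot":[0,0,0],"linear":[0,0,0.6],"fingers":0},{"delta_rot":[0,0,0],"linear":[0,0,0.75],"fingers":0},{"delta_rot":[0,0,0],"linear":[0,0,0.75],"fingers":0}]'
python3 -m crank '[{"delta_rot":[0,0,0],"linear":[0,0,0.15],"fingers":0},{"delta_rot":[0,0,0],"linear":[0,0,0.3],"fingers":0},{"delta_rot":[0,0,0],"linear":[0,0,0.45],"fingers":0},{"delta_rot":[0,0,0],"linear":[0,0,0.6],"fingers":0},{"delta_rot":[0,0,0],"linear":[0,0,0.6],"fingers":0}]'
```

```text
clock: 24.05
eef_pos: [613.8, 189.9, 166.8]
ee_rot: [-0.0, 1.0, -0.001, -0.0]
force: [-0.0, -0.4, 1.0]
gripper_width: 12.7
grip_force: 59.2
clock: 24.47
eef_pos: [613.9, 190.0, 161.0]
ee_rot: [-0.0, 1.0, -0.001, -0.0]
force: [0.7, -0.5, 2.1]
gripper_width: 12.5
grip_force: 59.2
```

```bash
for i in 1; do python3 -m crank '[{"delta_rot":[0,0,0],"linear":[0,0,0.1],"fingers":0},{"delta_rot":[0,0,0],"linear":[0,0,0.2],"fingers":0},{"delta_rot":[0,0,0],"linear":[0,0,0.2],"fingers":0}]'; done
python3 -m crank '[{"delta_rot":[0,0,0],"linear":[0,0,0.1],"fingers":0},{"delta_rot":[0,0,0],"linear":[0,0,0.1],"fingers":0},{"delta_rot":[0,0,0],"linear":[0,0,0.1],"fingers":0}]'
python3 -m crank '[{"delta_rot":[0,0,0],"linear":[0,0,0.1],"fingers":0},{"delta_rot":[0,0,0],"linear":[0,0,0.1],"fingers":0},{"delta_rot":[0,0,0],"linear":[0,0,0.1],"fingers":0}]'
```

```text
clock: 24.72
eef_pos: [614.0, 190.0, 159.2]
ee_rot: [-0.0, 1.0, -0.001, -0.0]
force: [0.7, -0.3, 2.7]
gripper_width: 12.7
grip_force: 59.2
clock: 24.97
eef_pos: [614.1, 190.0, 158.3]
ee_rot: [-0.0, 1.0, -0.001, -0.0]
force: [0.2, 1.3, 1.6]
gripper_width: 13.0
grip_force: 59.2
clock: 25.22
eef_pos: [614.1, 189.9, 157.3]
ee_rot: [-0.0, 1.0, -0.001, -0.0]
force: [0.2, -0.0, 2.8]
gripper_width: 12.7
grip_force: 59.2
```

```bash
python3 -m crank '[{"delta_rot":[0,0,0],"linear":[0,0,0.1],"fingers":0},{"delta_rot":[0,0,0],"linear":[0,0,0.1],"fingers":0},{"delta_rot":[0,0,0],"linear":[0,0,0.1],"fingers":0}]'
python3 -m crank '[{"delta_rot":[0,0,0],"linear":[0,0,0.1],"fingers":0},{"delta_rot":[0,0,0],"linear":[0,0,0.1],"fingers":0},{"delta_rot":[0,0,0],"linear":[0,0,0.1],"fingers":0}]'
```

```text
clock: 25.47
eef_pos: [614.2, 190.0, 156.8]
ee_rot: [-0.0, 1.0, -0.001, 0.0]
force: [-0.2, 0.3, 4.5]
gripper_width: 12.8
grip_force: 59.4
clock: 25.72
eef_pos: [614.4, 190.1, 156.8]
ee_rot: [-0.0, 1.0, -0.001, 0.0]
force: [-1.1, -0.4, 8.2]
gripper_width: 12.7
grip_force: 59.8
```

```bash
python3 -m crank '[{"delta_rot":[0,0,0],"linear":[0,0,-0.1],"fingers":0},{"delta_rot":[0,0,0],"linear":[0,0,-0.1],"fingers":0.2},{"delta_rot":[0,0,0],"linear":[0,0,-0.1],"fingers":0.35},{"delta_rot":[0,0,0],"linear":[0,0,-0.1],"fingers":0.5},{"delta_rot":[0,0,0],"linear":[0,0,-0.1],"fingers":0.5},{"delta_rot":[0,0,0],"linear":[0,0,-0.5],"fingers":0.5},{"delta_rot":[0,0,0],"linear":[0,0,-2],"fingers":0.5},{"delta_rot":[0,0,0],"linear":[0,0,-5],"fingers":0.5},{"delta_rot":[0,0,0],"linear":[0,0,-9],"fingers":0.5},{"delta_rot":[0,0,0],"linear":[0,0,-9],"fingers":0.5}]'
python3 -m crank '[{"delta_rot":[0,0,0],"linear":[-4,0,0],"fingers":0.5},{"delta_rot":[0,0,0],"linear":[-7,0,0],"fingers":0.5},{"delta_rot":[0,0,0],"linear":[-7,0,0],"fingers":0.5},{"delta_rot":[0,0,0],"linear":[-7,0,0],"fingers":0.5},{"delta_rot":[0,0,0],"linear":[-7,0,0],"fingers":0.5}]'
python3 look.py scene
python3 - <<'E'
from h import *
s=robot.observe();f=robot.grab_frame('wrist');W=cloud(f,s)
hsv=cv2.cvtColor(f['img'],cv2.COLOR_BGR2HSV)
r=((hsv[...,0]<6)|(hsv[...,0]>174))&(hsv[...,1]>130)
b=(hsv[...,0]>12)&(hsv[...,0]<30)&(hsv[...,1]>80)
for m in(r,b):
    p=W[m];p=p[(abs(p[:,0]-612)<30)&(abs(p[:,1]-187)<30)&(p[:,2]>120)]
    print(len(p),np.histogram(p[:,2],bins=np.arange(136,176,2))[0],p.mean(0))
    q=p[(p[:,2]<152)];print(q[:,2].mean(),np.median(q[:,2]))
cv2.imwrite('pics/w7.png',f['img'])
E
```

```text
clock: 26.55
eef_pos: [619.2, 191.1, 255.0]
ee_rot: [-0.002, 1.0, -0.001, 0.007]
force: [2.3, 0.7, 1.4]
gripper_width: 42.9
grip_force: 0.0
clock: 26.97
eef_pos: [544.9, 190.2, 246.2]
ee_rot: [-0.0, 1.0, -0.0, 0.001]
force: [-0.3, -0.6, -0.2]
gripper_width: 42.6
grip_force: 0.0
[355 205  14  14 139] [613.5 187.7 167.9]
[109 236  20  29 395] [ 612.  -286.7  161.8]
950 [  5   4   3   2 129 464   9   0   0   0   0   0   0   0  86 230   9   0
   0] [612.69905496 189.8398689  153.09736854]
146.14295268240872 146.4335287992459
658 [  5   4   8  16 279 317   1   0   0   0   0   0   0   0   0   0   0   0
   0] [612.71954542 190.16231845 145.14224639]
145.1422463921713 145.97093532458268
```

View pics/w7.png

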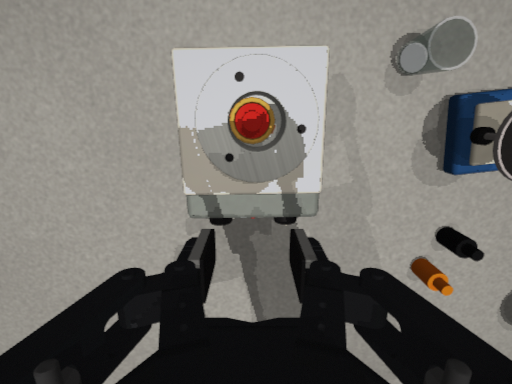

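The slug stands upright in the sleeve at (252,120), its shoulder flush with the rim to 0.5 mm. B stands on the right pan and the gripper touches nothing, so I'll hand in.

```bash
python3 -c "
from cell import robot
print(robot.hand_in())"
```

```text
the job is handed in; nothing more can be done
None
```

The job is handed in, though hand-in returned no verdict: slug_a or slug_b (they look alike), whichever started at about (425, 60) mm, dropped its pan and is pressed home in the brass sleeve with its shoulder flush to about 0.5 mm, the other stands on the right pan, and the gripper is clear.

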